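# Pull the fine screen from the slip strainer and show it over the bat

## Robot

A 7-joint arm with a two-finger parallel gripper is mounted at the origin on the work surface. World frame = base frame: x ahead of the robot, y to its left, z up, the work surface at z = 0. Lengths are in m, angles in degrees, forces in N, time in s.
With the tool pointing down it reaches from about 0.35 to 0.775 m from the base axis. Payload 3.1 kg.
Tool frame: the origin (TCP) lies at the centre of the arm's flange, where the gripper is bolted on; the fingertips stand 173 mm ahead of it and the grasp point (between the pads) lies 155 mm ahead of it; z points along the fingers, y is the line along which they close (so a half turn about z gives the same grasp; the last joint's range is limited). The gripper opens to 85 mm and grips with 20 to 120 N. Pads are 22 mm wide; open, the fingers measure 114 mm over their backs; the gripper's body (76 mm by 85 mm) begins 54 mm behind the grasp point. The pads swing forward as they close: fully open they stand 13 mm farther back than shut.
Start: joints at [68.715, 17.813, 0.802, 86.603, -0.252, 75.585, -1.558], TCP at [0.178, -0.52, 0.405] pointing down, gripper open.
Joint ranges: [-154.91, 154.91], [-16.99, 109.72], [-72.82, 74.43], [7.12, 147.25], [-82.49, 262.49], [11.32, 116.49], [-174.64, 174.64]. Speed limits (degrees/s): [159.86, 159.86, 180, 180, 180, 180, 180].

## Interface

Orientations are given as [roll, pitch, yaw] about the fixed x, y, z axes, in that order (R = Rz(yaw) Ry(pitch) Rx(roll)).
In Python, from cell import bot gives the robot as it stands. Calls block until the motion is done:
- bot.move_ptp(position, orientation): joint-space move of the TCP to a pose.
- bot.line_to(position, ori=None, velocity=0.15, threshold=None): straight line of the TCP; ori=None keeps the orientation; velocity is the mean speed in m/s. With threshold (N) it stops when the force on the tool has changed by that much, and returns True; else False.
- bot.move_joints(angles): joint-space move.
- bot.grip(opening, force=None): opening from 0.0 (shut) to 1.0 (fully open); force is the grip in N (None keeps the last); returns when the fingers have stopped.
- bot.pause(seconds).
- bot.solve_ik(position, orientation): joint angles nearest the present ones, or None.
- bot.get_state(): the state.
- bot.capture(name): name is "scene" or "top" or "wrist"; returns the picture (384x512x3 uint8, red, green, blue); there is no depth.
- bot.get_calibration(name): a dict with "fx", "fy", "cx", "cy" (pixels), "world_from_camera" (4x4, takes a point from camera to world coordinates); the wrist camera has in their place "tool_from_camera" (4x4, takes a point from camera to tool coordinates, whose origin is the TCP and whose axes are the flange's). Camera axes: x right, y up, looking along -z (the intrinsics and any distortion apply to the point x, -y, -z); pixel columns grow to the right and rows downward; lengths in m; the calibration is good to about 2 mm. The wrist camera is an equidistant fisheye: a pixel r from the principal point sees the ray r / f radians off the axis. A picture is of the moment at which its call begins: read the wrist's pose just before it. get_calibration takes no time and is no camera call.
A pose or a line that the arm cannot do raises bot.IKError and nothing moves.
- bot.hand_in(): hands the job in; it is judged then, once.
The state is a dict: "time": time; "q": joint angles; "joint_vel": joint speeds; "joint_efforts": joint torques, N m; "tool_pos": TCP position; "orientation": TCP orientation; "force": force on the tool from outside, world axes, zero at the start; "ft_torque": the same for the moment, N m; "opening": opening from 0.0 (shut) to 1.0 (fully open); "gripper_force": force on a finger pad.
Only numpy, scipy, OpenCV 4.12 (cv2) and the standard library are available. Lean on these libraries where they do the work, as an engineer would, in place of code of your own. Each camera call takes 0.05 s, during which the arm holds its last target. There are 200 camera calls.

## Task

Lift the flap of the blue slip strainer and leave it standing open, draw out the fine screen (the one with the red tab), and finish while holding it up for inspection: still, upright with its tab on top, about 10 cm above the middle of the round green bat so that crumbs would fall on the bat. Keep hold of the screen, do not put it down. Leave the coarse screen (yellow tab) in its slot, and do not disturb the other things on the table.

Things in the scene. Friction and masses are not known exactly. Their poses are not given: they have to be found in the camera images.
- strainer: Blue box fixed to the table, 160 (x) x 170 (y) x 125 mm high. Origin: centre of underside; front (-x) has a red knob and white gauge. Under the flap: a well with 6 mm walls, its grey deck 75 mm above the table. In the deck two upright slots, 86.5 (x) x 10.5 (y) mm, 66 mm deep, centred at x = 0, y = +34 and -34 mm, one screen in each (which is which changes).
- flap (a joint): Angle of the aluminium flap, rad: 0 flat on the rim, 1.57 upright, stop at 1.85; may start a few degrees ajar. Hinged on the strainer's back (+x) rim: its front edge goes up and then back to +x. Stiff hinge: about 3 N at the handle lifts it, and it stays where it is left. Open means past 1.2.
- flap_handle (a point): Middle of the flap's round black handle bar: 12 mm thick, 90 mm long along the strainer's y, axis 35 mm above the flap's face, 17 mm from its front edge, a 12 mm post at each end. 146 mm in front of and 41 mm above the hinge line when closed; turns with the flap. Gripped across from above, the round bar turns in the fingers through the whole arc with the gripper pointing down.
- flap_hinge (a point): Middle of the flap's hinge line, which runs along the strainer's y: 80 mm behind (+x) the strainer's origin, 125.5 mm above the table. The flap is 166 mm long, 176 mm wide, 6 mm thick.
- fine_screen: Fine screen: upright steel frame 84 (x) x 8 (y) x 70 mm high with close wires; on top a red tab 32 (x) x 10 (y) mm, 70 to 106 mm above the origin (centre of underside). z up. Loose in a slot (floor 9 mm above the table), x along the strainer's x, hidden under the flap; tab 40 mm proud of the deck, 10 mm below the rim. Comes straight up, clear of the rim after 116 mm. 0.14 to 0.28 kg.
- coarse_screen: Coarse screen: same size, shape and origin, with a yellow tab and fewer wires, in the other slot. To be left there.
- bat: Round green bat, fixed flat on the table, 200 mm across, 20 mm thick, with a darker round middle of 140 mm. Origin: centre of its underside.
- mug: Bystander: brown unfired clay mug, loose on the table; leave it alone.
- bowl: Bystander: white bowl, loose on the table; leave it alone.
- oxide_jar: Bystander: amber jar, loose on the table; leave it alone.
- brush: Bystander: brush, loose on the table; leave it alone.
- tea_cup: Bystander: small blue cup, loose on the table; leave it alone.
- rib: Bystander: flat wooden rib, loose on the table; leave it alone.
- knife: Bystander: small wooden-handled trimming knife, loose on the table; leave it alone.

How it is judged (in metres and radians):
On the way, in this order (a step that is already met when the one before it is completed fails the run):
1. the flap is lifted and stands open (past 1.2 rad) while both screens are still in their slots (value of joint flap above 1.2 rad and z of fine_screen in the frame of strainer below 0.03 m), for 0.2 s.
2. the fine screen, held by the fingers, is drawn up clear of its slot with the flap open (value of joint flap above 1.2 rad and contact force between fine_screen and the fingers above 1 N and z of fine_screen in the frame of strainer above 0.1 m), for 0.1 s.
At the end, for the whole second after the job is handed in: The fingers alone hold the fine screen, over 1 N; its underside centre is within 50 mm sideways of the bat's centre and 50 to 180 mm above its top; upright within 15 degrees, tab up, still (under 30 mm/s); flap open past 1.2 rad; coarse screen moved under 15 mm (contact force between fine_screen and the fingers above 1 N and value of joint flap above 1.2 rad and horizontal distance between fine_screen and bat below 0.05 m and z of fine_screen in the frame of bat between 0.07 and 0.2 m and angle between fine_screen's own z axis and vertical below 0.26 rad and linear speed of fine_screen below 0.03 m/s and angular speed of fine_screen below 0.3 rad/s and contact force between fine_screen and bat below 0.05 N and contact force between fine_screen and strainer below 0.05 N and distance of coarse_screen from where it was at the start of the episode below 0.015 m); the arm keeps its last pose, push and grip.
It fails at once if the coarse screen is moved by more than 15 mm (not (distance of coarse_screen from where it was at the start of the episode below 0.015 m)).
It fails at once if a bystander is moved by more than 30 mm (distance of any of mug, bowl, oxide_jar, brush, tea_cup, rib, knife from where it was at the start of the episode above 0.03 m).
It also fails if it takes over 58 s, if anything falls off the work surface, if the arm or the gripper's body presses on something with over 40 N, if the wrist force passes 120 N, or if a joint passes its speed limit or range.

## Working session

There is one attempt and no reset: what is moved stays moved. The work goes in short steps, each a Python script; the robot and the scene stay as the last script left them, time stands still between calls to the robot, and variables do not carry over. Pictures are saved under pics/ and viewed, at most 10 in all, crops included, and the job is handed in when it is done.

```bash
mkdir -p pics; ls; python3 - <<'E'
from cell import bot
import cv2,numpy as np
s=bot.get_state();print(s['time'],s['tool_pos'],s['orientation'],s['force'],s['opening'])
for n in['scene','top']:
    im=bot.capture(n);cv2.imwrite(f'pics/{n}0.png',cv2.resize(im[:,:,::-1],(800,600),interpolation=cv2.INTER_CUBIC))
    print(n,bot.get_calibration(n))
print(bot.get_calibration('wrist'))
E
```

```text
pics
0.0 [ 0.17803952 -0.52003889  0.40361075] [-1.79863352e+02  4.28468997e-03  1.89012444e+01] [ 0.43987772 -0.48949614 -0.58764862] 0.9949749741611095
scene {'fx': 432.9218272389302, 'fy': 432.9218272389302, 'cx': 256.85533724918497, 'cy': 197.27922520208776, 'world_from_camera': array([[-0.82209556, -0.33927396,  0.45722212,  1.21999235],
       [ 0.56926633, -0.4760847 ,  0.67028293,  1.01143126],
       [-0.00973309,  0.81131778,  0.58452436,  1.00947178],
       [ 0.        ,  0.        ,  0.        ,  1.        ]])}
top {'fx': 347.2511369260296, 'fy': 347.2511369260296, 'cx': 262.87753570720434, 'cy': 193.01011153251542, 'world_from_camera': array([[ 0.02785544,  0.99547135, -0.09088935,  0.44649516],
       [-0.99957493,  0.02852164,  0.00603896, -0.02141404],
       [ 0.00860392,  0.0906825 ,  0.99584269,  1.07696674],
       [ 0.        ,  0.        ,  0.        ,  1.        ]])}
{'fx': 297.3186396354542, 'fy': 297.3186396354542, 'cx': 256.5991234875271, 'cy': 194.76854543445, 'tool_from_camera': array([[-2.51384699e-04,  9.58187037e-01,  2.86142515e-01,
         7.33951743e-02],
       [ 9.99999665e-01,  4.63721375e-04, -6.74304535e-04,
         1.80298320e-04],
       [-7.78800265e-04,  2.86142249e-01, -9.58186833e-01,
         3.06920804e-02],
       [ 0.00000000e+00,  0.00000000e+00,  0.00000000e+00,
         1.00000000e+00]])}
```

View pics/top0.png

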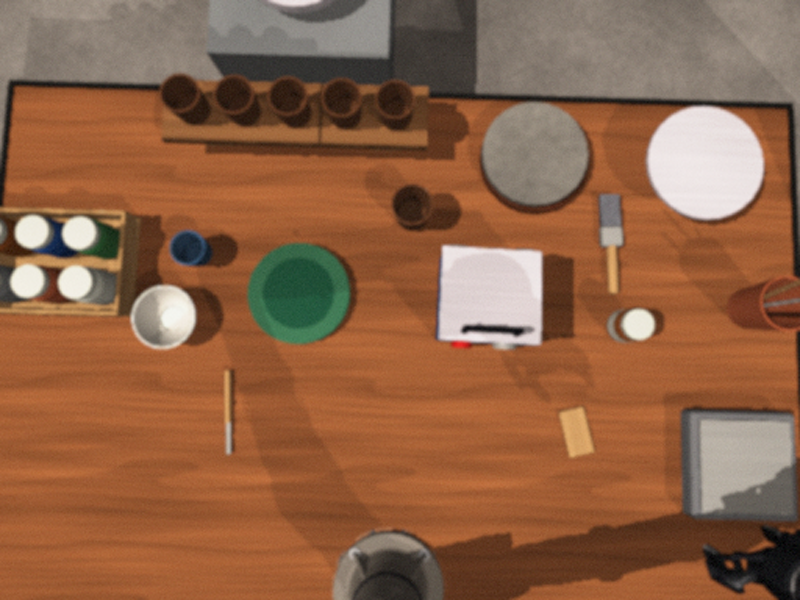

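View pics/scene0.png

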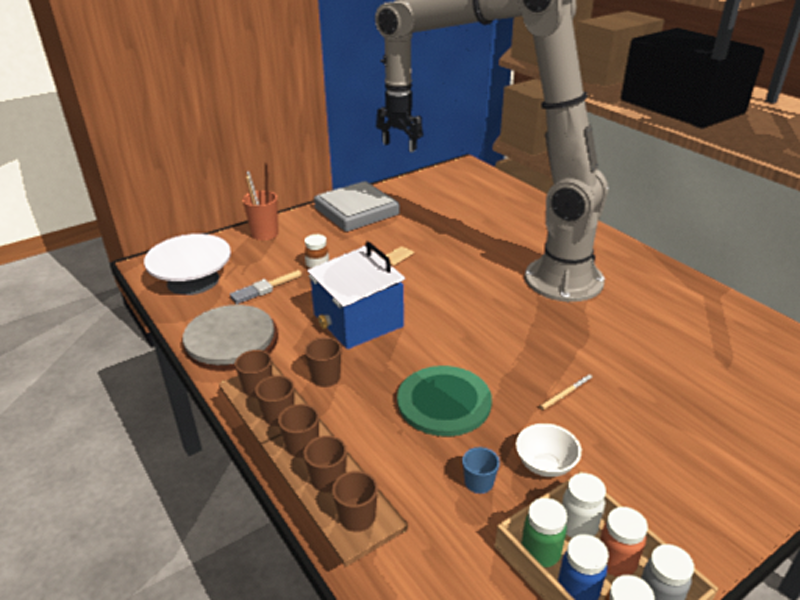

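```bash
cat > h.py <<'E'
from cell import bot
import cv2,numpy as np
from scipy.spatial.transform import Rotation as R
def T_tool(s):
    T=np.eye(4);T[:3,:3]=R.from_euler('xyz',s['orientation'],degrees=True).as_matrix();T[:3,3]=s['tool_pos'];return T
def ray(name,uv,Tt=None):
    c=bot.get_calibration(name);a=(uv[0]-c['cx'])/c['fx'];b=(uv[1]-c['cy'])/c['fy']
    if name=='wrist':
        r=np.hypot(a,b);k=np.sin(r)/r if r>1e-9 else 1;d=np.array([a*k,-b*k,-np.cos(r)]);T=Tt@c['tool_from_camera']
    else: d=np.array([a,-b,-1.]);T=c['world_from_camera']
    d=T[:3,:3]@d;return T[:3,3],d/np.linalg.norm(d)
def tri(rays):
    A=sum(np.eye(3)-np.outer(d,d) for o,d in rays);b=sum((np.eye(3)-np.outer(d,d))@o for o,d in rays)
    p=np.linalg.solve(A,b);return p,[np.linalg.norm(np.cross(p-o,d))*1e3 for o,d in rays]
def atz(r,z): return r[0]+r[1]*(z-r[0][2])/r[1][2]
E
python3 - <<'E'
from h import *
np.set_printoptions(precision=4,suppress=True)
for n,t,s in [('BL',(441,247),(345,303)),('FL',(439,341),(404,277)),('BR',(543,251),(309,268)),('FR',(542,344),(367,248)),('h1',(463,328),(388,267)),('h2',(531,331),(370,246)),('bat',(300,293),(445,398))]:
    k=.64; r=[ray('top',np.array(t)*k),ray('scene',np.array(s)*k)]
    print(n,*tri(r), atz(r[0],.02 if n=='bat' else .131))
E
```

```text
BL [ 0.6296 -0.0773  0.1382] [np.float64(0.26792676319495623), np.float64(0.26792676319490377)] [ 0.6312 -0.0779  0.131 ]
FL [ 0.4663 -0.0783  0.1447] [np.float64(1.4740620879640731), np.float64(1.4740620879640705)] [ 0.4654 -0.0782  0.131 ]
BR [ 0.6262 -0.2555  0.138 ] [np.float64(2.1406284532935875), np.float64(2.140628453293642)] [ 0.6294 -0.2586  0.131 ]
FR [ 0.4627 -0.2542  0.1377] [np.float64(2.9730422217545964), np.float64(2.973042221754454)] [ 0.4652 -0.2578  0.131 ]
h1 [ 0.4876 -0.1163  0.1608] [np.float64(0.3146639761238889), np.float64(0.31466397612387365)] [ 0.4892 -0.1196  0.131 ]
h2 [ 0.4786 -0.225   0.1642] [np.float64(9.202221084782662), np.float64(9.20222108478267)] [ 0.4873 -0.2384  0.131 ]
bat [0.5529 0.1912 0.0143] [np.float64(1.5648730891145761), np.float64(1.5648730891145275)] [0.5536 0.1891 0.02  ]
```

```bash
python3 - <<'E'
from h import *
import json
P=[]
for y in(90,-90): print(y,bot.solve_ik([.48,-.17,.42],[180,0,y]),bot.solve_ik([.7,-.17,.42],[180,0,y]),bot.solve_ik([.55,.19,.42],[180,0,y]))
ims=[]
for i,p in enumerate([[.44,-.26,.43],[.53,-.21,.43]]):
    bot.move_ptp(p,[180,0,90]);bot.pause(.3);s=bot.get_state();im=bot.capture('wrist')[:,:,::-1];cv2.imwrite(f'pics/w{i}.png',im);np.save(f'T{i}.npy',T_tool(s));ims.append(im)
    print(s['time'],s['tool_pos'],s['orientation'])
cv2.imwrite('pics/w01.png',cv2.resize(np.vstack([i[60:360] for i in ims]) ,None,fx=1,fy=1))
E
```

```text
90 [ 40.92543389  14.731255   -29.03115439  90.38821168   7.28276083
  76.76863525  11.02412897] [ 23.85846501  41.9005711  -26.89282943  49.86593258  17.58794586
  91.39767934   3.62042315] [ 19.5693331   35.97691108 -67.98239269  78.0730152   33.04172704
  87.23529055 -45.67638999]
-90 [  24.69804923   12.91803286   -8.69183416   90.99128229    1.99325296
   76.2421608  -164.25125105] [ 1.22776512e+01  3.96609881e+01  3.67425562e-02  5.06698397e+01
 -2.34510983e-02  8.96691780e+01 -1.67693928e+02] [ 17.2072835   33.07742551 -61.72779489  78.15451818  28.8324481
  85.35391752 137.34808986]
1.7833 [ 0.43959816 -0.26082606  0.42986286] [-1.79983647e+02  3.58207921e-04  8.98928228e+01]
2.625 [ 0.52923901 -0.21110828  0.43023542] [-1.79993073e+02  5.01529090e-02  8.98645231e+01]
```

View pics/w01.png

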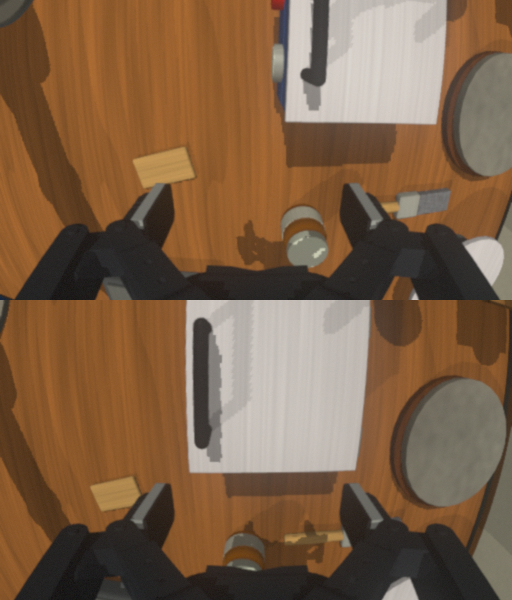

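```bash
python3 - <<'E'
from h import *
ims=[]
for i,p in enumerate([[.42,-.17,.45],[.54,-.17,.45]]):
    bot.move_ptp(p,[180,0,90]);bot.pause(.3);s=bot.get_state();im=bot.capture('wrist')[:,:,::-1];np.save(f'T{i}.npy',T_tool(s));ims.append(im)
    cv2.imwrite(f'pics/w{i}.png',im);print(s['time'])
a=ims[0][0:240,240:500];b=ims[1][0:240,120:380]
cv2.imwrite('pics/w01b.png',cv2.resize(np.hstack([a,b]),None,fx=1.5,fy=2,interpolation=cv2.INTER_CUBIC))
E
```

```text
3.5167
4.4167
```

View pics/w01b.png

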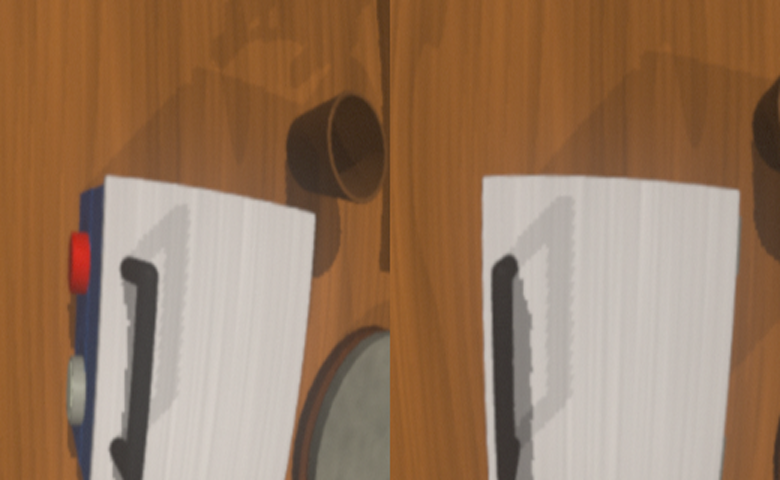

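```bash
python3 - <<'E'
import cv2,numpy as np
a=cv2.imread('pics/w0.png')[190:330,240:500];b=cv2.imread('pics/w1.png')[190:330,120:380]
cv2.imwrite('pics/w01c.png',cv2.resize(np.hstack([a,b]),None,fx=1.5,fy=3,interpolation=cv2.INTER_CUBIC))
E
```

```text
(no output)
```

View pics/w01c.png

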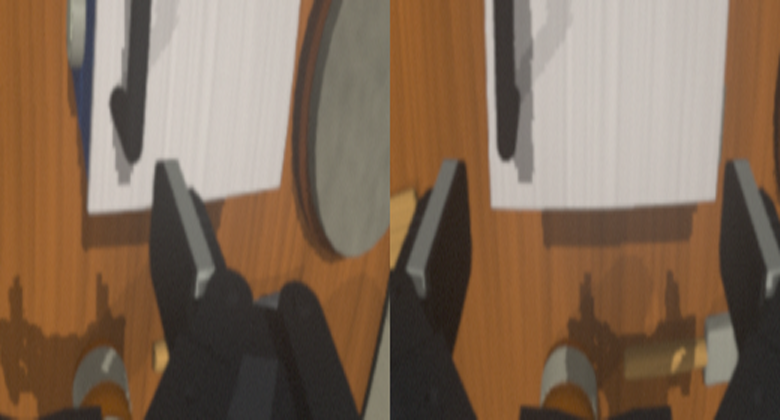

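```bash
python3 - <<'E'
from h import *
np.set_printoptions(precision=4,suppress=True)
T=[np.load(f'T{i}.npy') for i in(0,1)]
for n,a,b in [('FL',(310,87.5),(182,88.5)),('BL',(450,106.5),(353.3,95)),('FR',(299.3,261),(187.3,259)),('BR',(427.3,252.3),(336.7,256.7)),('h+',(338.7,132),(196,131)),('h-',(329.3,241.7),(198,241)),('h- up',(333,236),(197.5,236))]:
    print(n,*tri([ray('wrist',a,T[0]),ray('wrist',b,T[1])]))
E
```

```text
FL [ 0.4704 -0.0769  0.1422] [np.float64(0.18288210575691854), np.float64(0.18288210575692462)]
BL [ 0.6359 -0.0814  0.1302] [np.float64(0.09995701758748919), np.float64(0.09995701758746343)]
FR [ 0.466  -0.2513  0.1462] [np.float64(0.1519403038321281), np.float64(0.1519403038320958)]
BR [ 0.629  -0.2551  0.1353] [np.float64(0.059259852869787966), np.float64(0.05925985286974757)]
h+ [ 0.4898 -0.1155  0.1753] [np.float64(0.16096624032413817), np.float64(0.16096624032411114)]
h- [ 0.487  -0.2131  0.1801] [np.float64(0.010091907329523147), np.float64(0.010091907329554171)]
h- up [ 0.4883 -0.205   0.1861] [np.float64(0.27831048487484716), np.float64(0.27831048487480625)]
```

```bash
cat >> h.py <<'E'
psi=np.radians(-1.6);ex=np.array([np.cos(psi),np.sin(psi),0]);ey=np.array([-np.sin(psi),np.cos(psi),0]);ez=np.array([0,0,1.])
hinge=np.array([.6298,-.1683,.1262]);rad=np.hypot(.146,.041)
def handle(th):
    a=np.arctan2(.041,.146)+th;return hinge-ex*rad*np.cos(a)+ez*rad*np.sin(a)
E
python3 - <<'E'
from h import *
np.set_printoptions(precision=3,suppress=True)
O=[180,0,88.4];up=ez*.155
h0=handle(.07);print(h0)
bot.grip(.55,40)
bot.move_ptp(h0+up+ez*.08,O)
print(bot.line_to(h0+up,velocity=.12,threshold=8))
s=bot.get_state();print(s['time'],s['tool_pos']-up,s['force'])
bot.grip(0,40);s=bot.get_state();print(s['time'],s['opening'],s['gripper_force'],s['force'])
cv2.imwrite('pics/g.png',cv2.resize(bot.capture('wrist')[:,:,::-1],(640,480)))
E
```

```text
[ 0.487 -0.164  0.177]
False
6.1167 [ 0.488 -0.164  0.178] [ 0.887 -0.469 -0.807]
6.5333 0.12557779648804085 38.93753528594971 [-2.094 -0.093  2.068]
```

View pics/g.png

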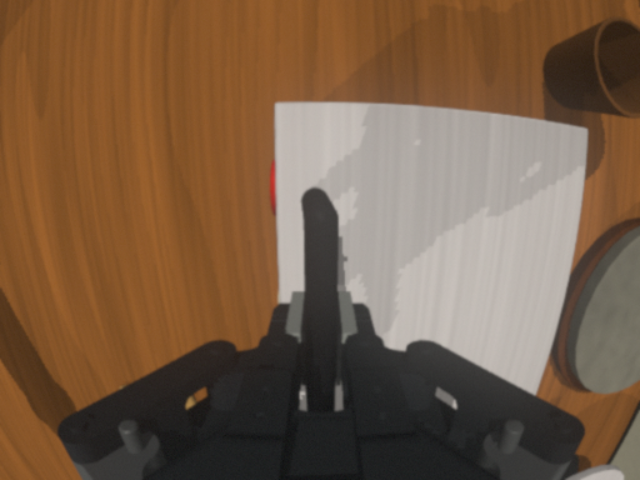

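The fingers hold the bar near its middle. Next is the arc.

```bash
python3 - <<'E'
from h import *
np.set_printoptions(precision=3,suppress=True)
O=[180,0,88.4];up=ez*.155
for th in np.linspace(.07,1.65,15)[1:]:
    bot.line_to(handle(th)+up,ori=O,velocity=.12);s=bot.get_state()
    f=s['force'];print(round(th,2),s['time'],f,s['opening'])
    if np.linalg.norm(f)>35: print('STOP');break
E
```

```text
0.18 6.875 [-2.828 -0.995 -0.058] 0.12540157202863458
0.3 7.1667 [-5.727  0.218  2.136] 0.12101580840528081
0.41 7.4583 [-6.969 -0.158  3.324] 0.12551256660656282
0.52 7.75 [-7.097  0.635  6.425] 0.1258720448896092
0.63 8.0417 [-9.451 -0.091  9.07 ] 0.12136514578120315
0.75 8.3333 [-9.195 -0.056 11.378] 0.12116550847539123
0.86 8.625 [-6.533  1.129 11.631] 0.12443241819604975
0.97 8.9167 [-4.055 -0.086  9.532] 0.12069269383488028
1.09 9.2083 [-2.198 -0.58   6.504] 0.12234868374096221
1.2 9.5 [ 0.225 -0.518  5.379] 0.12117000947684844
1.31 9.7917 [ 0.586 -1.532  5.008] 0.12080938411947868
1.42 10.0833 [ 0.762 -1.38   3.684] 0.12371445761346031
1.54 10.375 [ 1.822 -1.323  3.739] 0.12028459028171054
1.65 10.6667 [ 2.586 -1.599  2.897] 0.12188202370593819
```

```bash
python3 - <<'E'
from h import *
np.set_printoptions(precision=3,suppress=True)
O=[180,0,88.4];up=ez*.155
bot.grip(.3)
p=handle(1.65)+up
bot.line_to(p+ez*.03,velocity=.08);bot.line_to([p[0],p[1],.51],velocity=.2)
bot.line_to([.5,-.167,.51],velocity=.25)
print(bot.solve_ik([.55,-.167,.26],[180,0,178.4]),bot.solve_ik([.55,-.167,.26],[180,0,-1.6]))
bot.move_ptp([.46,-.167,.48],[180,0,178.4])
ims=[]
for i,x in enumerate([.46,.53]):
    bot.line_to([x,-.167,.48],velocity=.15);bot.pause(.3);s=bot.get_state();im=bot.capture('wrist')[:,:,::-1];np.save(f'S{i}.npy',T_tool(s));ims.append(im);cv2.imwrite(f'pics/s{i}.png',im)
    print(s['time'],s['tool_pos'],s['orientation'])
cv2.imwrite('pics/s01.png',cv2.resize(np.hstack([i[:,128:388] for i in ims]),None,fx=1.5,fy=1.5,interpolation=cv2.INTER_CUBIC))
E
```

```text
[ 43.037  33.372 -40.283  92.891  23.631  62.535  84.737] [ 25.757  28.326 -14.664  93.595   8.046  59.114 -82.965]
14.75 [ 0.46  -0.167  0.48 ] [-179.998    0.004  178.394]
15.7167 [ 0.529 -0.167  0.48 ] [-179.949    0.012  178.358]
```

View pics/s01.png

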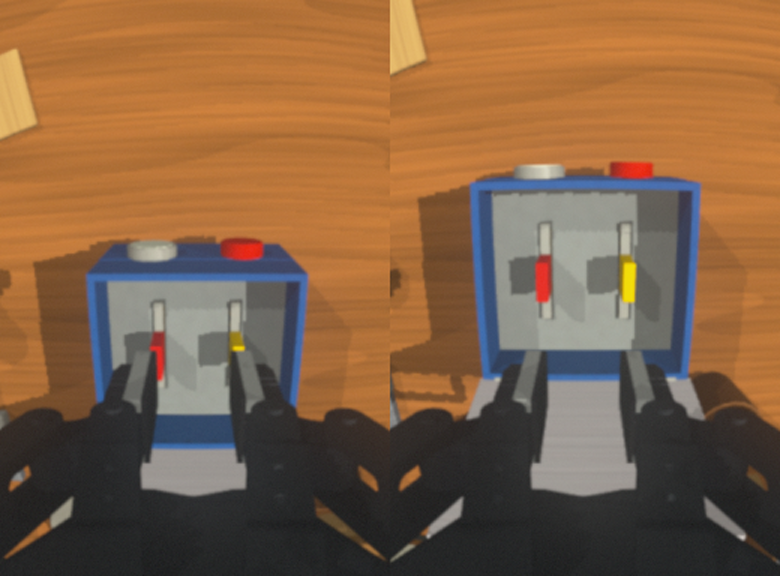

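```bash
python3 - <<'E'
from h import *
np.set_printoptions(precision=4,suppress=True)
T=[np.load(f'S{i}.npy') for i in(0,1)]
A=lambda x,y:(128+x/1.5,y/1.5);B=lambda x,y:(128+(x-390)/1.5,y/1.5)
for n,a,b in [('slotfront',A(158,301),B(545,222)),('tabback',A(156,380),B(543,302)),('tabfrontbase',A(158,334),B(543,257)),('yslotfront',A(236,301),B(625,222)),('rimFR',A(89,276),B(472,184)),('rimFL',A(304,273),B(699,184))]:
    print(n,*tri([ray('wrist',a,T[0]),ray('wrist',b,T[1])]))
for n,p,z in [('slotfront',(545,222),.075),('slotback',(545,319),.075),('tabback',(543,302),.115),('yback',(629,302),.115),('ysf',(625,222),.075),('ysb',(626,319),.075),('rimFR',(472,184),.125),('rimFL',(699,184),.125),('rimBR',(485,378),.125),('rimBL',(691,378),.125)]:
    print(n,atz(ray('wrist',B(*p),T[1]),z))
o=hinge-ex*.08;print('pred slot',o-ey*.034)
E
```

```text
slotfront [ 0.5059 -0.1991  0.0777] [np.float64(0.11140166856673696), np.float64(0.11140166856671592)]
tabback [ 0.5649 -0.201   0.1135] [np.float64(0.5388298793241002), np.float64(0.5388298793241578)]
tabfrontbase [ 0.5347 -0.2009  0.0836] [np.float64(0.606199320910119), np.float64(0.6061993209100976)]
yslotfront [ 0.5078 -0.1313  0.0778] [np.float64(0.4862114527258135), np.float64(0.48621145272581834)]
rimFR [ 0.4687 -0.2465  0.1284] [np.float64(0.31839156170674116), np.float64(0.31839156170676824)]
rimFL [ 0.4738 -0.0795  0.1173] [np.float64(1.029910256830084), np.float64(1.0299102568301297)]
slotfront [ 0.5063 -0.1992  0.075 ]
slotback [ 0.5932 -0.2036  0.075 ]
tabback [ 0.5644 -0.2003  0.115 ]
yback [ 0.5663 -0.1323  0.115 ]
ysf [ 0.5082 -0.1316  0.075 ]
ysb [ 0.5953 -0.1311  0.075 ]
rimFR [ 0.4688 -0.2477  0.125 ]
rimFL [ 0.4735 -0.0805  0.125 ]
rimBR [ 0.6263 -0.252   0.125 ]
rimBL [ 0.6314 -0.0805  0.125 ]
pred slot [ 0.5489 -0.2001  0.1262]
```

```bash
python3 - <<'E'
from h import *
np.set_printoptions(precision=3,suppress=True)
O=[180,0,178.4];g=np.array([.549,-.2007,.099+.155])
print(bot.solve_ik([.553,.19,.43],O))
bot.grip(.45,60)
bot.line_to(g+ez*.15,ori=O,velocity=.15);bot.pause(.2);f0=bot.get_state()['force']
print(bot.line_to(g+ez*.03,velocity=.12,threshold=8),bot.line_to(g,velocity=.04,threshold=8))
s=bot.get_state();print(s['time'],s['tool_pos'],s['force']-f0)
bot.grip(0,60);s=bot.get_state();print(s['time'],s['opening'],s['gripper_force'],s['force']-f0)
print(bot.line_to(g+ez*.02,velocity=.04,threshold=15));s=bot.get_state();print(s['tool_pos'],s['opening'],s['gripper_force'],s['force']-f0)
E
```

```text
[ 10.952  28.545 -49.195  76.803  21.325  84.061  51.542]
False False
19.0167 [ 0.549 -0.201  0.254] [-0.183 -0.284  0.126]
19.3833 0.10395678045379855 58.85404407978058 [0.78  0.903 1.216]
False
[ 0.549 -0.201  0.274] 0.10845835215085688 58.304927945137024 [ 0.306 -0.421 -1.788]
```

```bash
python3 - <<'E'
from h import *
np.set_printoptions(precision=3,suppress=True)
O=[180,0,178.4];g=np.array([.549,-.2007,.254])
print(bot.line_to(g+ez*.18,velocity=.08,threshold=20));bot.pause(.3);s=bot.get_state();print(s['tool_pos'],s['opening'],s['gripper_force'],s['force'])
bot.line_to([.553,.19,.434],ori=O,velocity=.15)
bot.line_to([.553,.19,.367],velocity=.08);bot.pause(1)
s=bot.get_state();print(s['time'],s['tool_pos'],s['opening'],s['gripper_force'],s['force'])
a=bot.capture('scene')[:,:,::-1][70:330,130:390];b=bot.capture('top')[:,:,::-1][60:320,110:370]
cv2.imwrite('pics/end.png',cv2.resize(np.hstack([a,b]),None,fx=1.5,fy=1.5,interpolation=cv2.INTER_CUBIC))
E
```

```text
False
[ 0.549 -0.201  0.434] 0.1060079746922764 58.305256962776184 [ 0.687 -0.141 -2.55 ]
27.225 [0.553 0.19  0.367] 0.1110208967328732 58.3144336938858 [-0.219 -0.522 -2.825]
```

View pics/end.png

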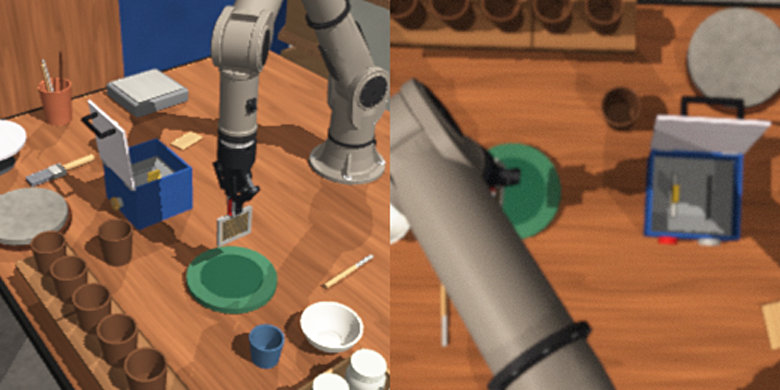

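The scene and top views show the screen held upright over the bat with its red tab on top. The flap stands open, the yellow tab is still in its slot, and the bystanders haven't moved.

```bash
python3 -c "
from cell import bot
print(bot.hand_in())"
```

```text
the job is handed in; nothing more can be done
None
```

I handed the job in with the flap standing open and the fine screen held still and upright, tab on top, about 10 cm above the middle of the bat; the coarse screen stayed in its slot and nothing else on the table was disturbed (no verdict was returned).

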